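Slide the tasting cheeses on by one place

TASK

Three cheeses, each fixed on its own square wooden board, stand in a four-place sliding tray with one place empty. Slide the board with the round cheese into the empty place and press it home against the fence shoe it meets there, then slide the board with the square cheese into the place the round one left and press it home in the same way: feel for the shoe, lean on it with about 10 N (never more than 20 N) for half a second, and let go. Boards only slide, they are never lifted or tipped; leave the loaf cheese in its place and everything round the tray alone.

Things in the scene. Friction and masses are not known exactly. Their poses are not given: they have to be found in the camera images.
- tray: Steel 2 x 2 sliding tray fixed on the table, open above, no walls between places. Origin: middle of its underside, z up; floor 8 mm above it. Place centres at about x, y = -50 or +52 mm in its frame. Plain walls on its +x and +y sides (inner faces at +102 mm, tops 30 mm up), fences on its -x and -y sides. Boards have 3 to 7 mm to their neighbours.
- fence: Aluminium fence on the tray's -x and -y sides, origin and axes as the tray. Each side: an outer rail and inside it a shoe, a straight bar 10 mm thick, 190 long, top 30.5 mm up, whose inner face stops the boards dead. Each shoe is clamped at its own setting, new every time and NOT measured: face anywhere from -106 to -94 mm on the tray's x (or y). A board pressed home has its centre 46 mm from it.
- open_place (a point): Middle of the place empty at the start, on the tray's floor (tray x = -50, y = -50, z = 8 mm), axes as the tray. The round board starts beside it, at tray (+52, -45) and then slides along the tray's -x (the square one after it along -y), or at (-45, +52) and slides along -y (the square one then along -x).
- round_board: Beech board 92 x 92 x 16 mm, a round waxed cheese fixed on its middle: 50 mm diameter, 40 high, top 56 mm above the board's underside. Origin: middle of the board's underside; axes along its edges, parallel to the tray's. Mass 0.2 to 0.4 kg; drags with 1 to 4 N on the tray's floor.
- square_board: Beech board 92 x 92 x 16 mm, a square waxed cheese fixed on its middle: 46 x 46 mm, 40 high, top 56 mm above the board's underside. Origin: middle of the board's underside; axes along its edges, parallel to the tray's. Starts in the corner diagonally across from the empty place, at tray (+52, +52) mm. Mass 0.2 to 0.4 kg.
- loaf_board: Beech board 92 x 92 x 16 mm with an oblong loaf cheese fixed on its middle, 78 mm along x, 34 along y, 34 high. Origin: middle of the board's underside. Starts in whichever of tray (+52, -45) and (-45, +52) mm the round board does not have, and stays there (a brush of some mm does no harm).
- whole_cheese: Bystander: loose round cheese, 110 mm diameter, 50 mm high, on the table to the robot's left. Origin: middle of its underside.
- jar: Bystander: closed jar, 64 mm diameter, 90 mm high, on the table to the robot's left. Origin: middle of its underside.
- brush: Bystander: brush lying on the table to the robot's right. Origin on its underside.

How it is judged:
By the outcome, as a careful person would: the job done as asked, in the order asked, and still so for the second after the job is handed in, with the robot touching nothing.
It also fails if it takes over 58 s, if anything falls off the work surface, if the arm or the gripper's body presses on something with over 40 N, if the wrist force passes 120 N, or if a joint passes its speed limit or range.

ROBOT

A 6-joint arm with a two-finger parallel gripper is mounted at the origin on the work surface. World frame = base frame: x ahead of the robot, y to its left, z up, the work surface at z = 0. Lengths are in m, angles in rad, forces in N, time in s.
With the tool pointing down it reaches from about 0.15 to 0.775 m from the base axis. Payload 6.1 kg.
Tool frame: the origin (TCP) lies at the very end of the fingers, on their centre line; the grasp point (between the pads) lies 19 mm behind it; z points along the fingers, y is the line along which they close (so a half turn about z gives the same grasp; the last joint's range is limited). The gripper opens to 85 mm and grips with 20 to 120 N. Pads are 22 mm wide; open, the fingers measure 114 mm over their backs; the gripper's body (76 mm by 85 mm) begins 54 mm behind the grasp point. The pads swing forward as they close: fully open they stand 13 mm farther back than shut.
Start: joints at [1.218, 0.126, -0.04, 1.405, 0, 1.571], TCP at [0.181, 0.493, 0.197] pointing down, gripper open.
Joint ranges: [-2.72, 2.72], [-0.95, 1.95], [-1.27, 1.35], [-1.78, 2.02], [-1.46, 1.47], [-3.14, 3.14]. Speed limits (rad/s): [2.39, 2.39, 3.01, 3.14, 3.14, 3.14].

INTERFACE

Orientations are given as a unit quaternion [w, x, y, z].
In Python, from bench import robot gives the robot as it stands.
- The arm moves only by the tool play_rows, never from a script. Its argument "increments" is a list that holds one entry, the list of rows, each a list of 4 numbers: the shift along the tool's x, y, z in cm, then the turn about the tool's z in degrees. In form: [[[dx, dy, dz, spin], ...]]. A call has 1 to 20 rows; each row shifts and turns the commanded pose from where the row before left it, along the tool's axes as they then stand; what a row does not reach is not made up. A row lasts 1/10 s, in which the tool goes at most 50 mm and 8.59 degrees, less where a joint would pass 70% of its speed; a pose out of reach is approached as far as the arm can. A call with a gripper value outside its range is refused whole. "gripper" is the closure, from 0 (fully open) to 1 (shut), set as the call begins (left out, the last holds). The fingers move at their own pace and stop on an object; "grip_force" is the grip in N (left out, the last holds). Time passes only in rows, so rows that do not move let the fingers close. It gives the time, the measured TCP pose, the force, the opening and the grip force at its end, in the units of the state.
- robot.read_state(): the state, without advancing time (a new reading comes with each control period).
- robot.get_image(name): name is "scene" or "top" or "wrist"; returns the picture (480x640x3 uint8, blue, green, red); there is no depth.
- robot.camera_model(name): a dict with "fx", "fy", "cx", "cy" (pixels), "rvec" (rotation vector, rad) and "tvec" (3), from world to camera coordinates, as OpenCV has them. Camera axes: x right, y down, z forward; pixel columns grow to the right and rows downward; lengths in m; the calibration is good to about 2 mm. A picture is of the moment at which its call begins: read the wrist's pose just before it. camera_model takes no time and is no camera call; for the wrist camera it gives the pose at the moment of the call.
- robot.job_done(): hands the job in; it is judged then, once.
The state is a dict: "time_s": time; "joint_pos": joint angles; "joint_velocities": joint speeds; "joint_efforts": joint torques, N m; "tool_pos": TCP position; "tcp_rot": TCP orientation; "wrist_force": force on the tool from outside, world axes, zero at the start; "moment": the same for the moment, N m; "gripper_width": finger opening in m; "grasp_force": force on a finger pad.
Only numpy, scipy, OpenCV 4.12 (cv2) and the standard library are available. Lean on these libraries where they do the work, as an engineer would, in place of code of your own. Each camera call takes 0.05 s, during which the arm holds its last target. There are 200 camera calls.

## Working session

There is one attempt and no reset: what is moved stays moved. The work goes in short steps, Python scripts to look and compute and a tool call to move; the robot and the scene stay as the last step left them, time stands still between calls to the robot, and variables do not carry over. Pictures are saved under pics/ and viewed, at most 10 in all, crops included, and the job is handed in when it is done.

Besides the shell and the picture viewer there is one more tool, called after ">>>" as a command line: name --argument value ..., lists and objects as JSON in quotes. play_rows: Moves the arm, as the interface text tells. Its arguments: {"type":"object","properties":{"increments":{"type":"array"},"gripper":{"type":"number"},"grip_force":{"type":"number"}},"required":["increments"]}

```bash
mkdir -p pics
cat > h.py <<'E'
import numpy as np, cv2
from bench import robot
def ray(cm,uv):
    R=cv2.Rodrigues(np.array(cm["rvec"],float))[0]; t=np.array(cm["tvec"],float).ravel()
    d=R.T@np.array([(uv[0]-cm["cx"])/cm["fx"],(uv[1]-cm["cy"])/cm["fy"],1]); return -R.T@t,d
def onz(cm,uv,z):
    c,d=ray(cm,uv); return c+d*(z-c[2])/d[2]
def proj(cm,P):
    K=np.array([[cm["fx"],0,cm["cx"]],[0,cm["fy"],cm["cy"]],[0,0,1.]])
    return cv2.projectPoints(np.array(P,float).reshape(-1,3),np.array(cm["rvec"],float),np.array(cm["tvec"],float),K,None)[0].reshape(-1,2)
E
python3 - <<'E'
from h import *
s=robot.read_state(); print({k:np.round(v,3) for k,v in s.items()})
for n in("top","scene"):
    cv2.imwrite(f"pics/{n}0.png",robot.get_image(n)); c=robot.camera_model(n); print(n,c, ray(c,(320,240)))
E
```

```text
{'time_s': np.float64(0.0), 'joint_pos': array([ 1.218,  0.126, -0.041,  1.405,  0.   ,  1.571]), 'joint_velocities': array([-0.001,  0.   , -0.001, -0.001,  0.002, -0.001]), 'joint_efforts': array([ 2.0000e-03, -4.3591e+01,  3.5292e+01,  1.7000e-02,  0.0000e+00,
        0.0000e+00]), 'tool_pos': array([0.181, 0.492, 0.196]), 'tcp_rot': array([-0.   ,  0.175,  0.984, -0.001]), 'wrist_force': array([-0.147,  0.145, -0.223]), 'moment': array([-0.038, -0.003, -0.   ]), 'grasp_force': np.float64(0.0), 'gripper_width': np.float64(0.085)}
top {'fx': 518.8382334782357, 'fy': 518.8382334782357, 'cx': 323.1546718194958, 'cy': 233.22781192703158, 'rvec': array([ 2.14831767, -2.09889846,  0.20757758]), 'tvec': array([-0.00476964,  0.5475028 ,  1.12125914])} (array([0.32563247, 0.01092972, 1.20451159]), array([ 0.17608951,  0.00325041, -0.9844741 ]))
scene {'fx': 467.73886020288285, 'fy': 467.73886020288285, 'cx': 314.49161491678376, 'cy': 237.300892659979, 'rvec': array([ 1.76602853,  1.6232382 , -0.71532609]), 'tvec': array([-0.03403112, -0.30507291,  1.45403795])} (array([ 1.29349539, -0.10535271,  0.72403346]), array([-0.74514062,  0.09782219, -0.65982442]))
```

View pics/top0.png

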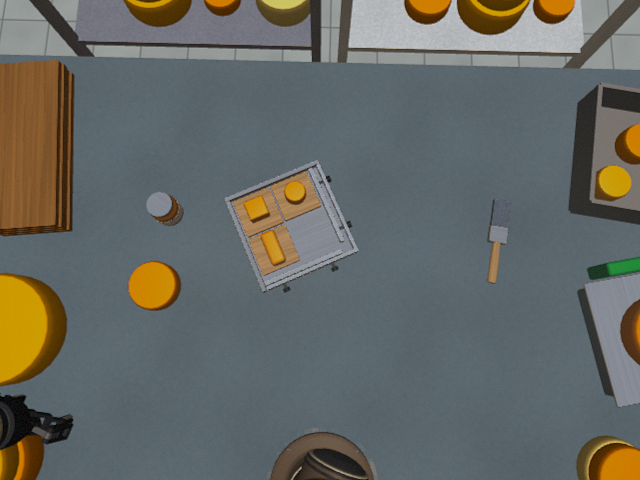

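The top view shows the round cheese at about (295,190), the square at (257,208), the loaf at (273,247) and the empty place at about (320,235). The clamps are on the right and lower sides of the tray. So tray +x points up-left in the image, the round board is at (+52,-45), and it slides along -x. Next I'll measure.

Run:
```python
from h import *
im=cv2.imread("pics/top0.png"); cm=robot.camera_model("top")
hsv=cv2.cvtColor(im,cv2.COLOR_BGR2HSV)
m=cv2.inRange(hsv,(12,190,120),(32,255,255))
cs=cv2.findContours(m,0,1)[0]
for c in cs:
    r=cv2.minAreaRect(c)
    if 200<cv2.contourArea(c)<1500 and 220<r[0][0]<340:
        b=np.array([onz(cm,p,.06)[:2] for p in cv2.boxPoints(r)])
        print(np.round(r[0],1),np.round(onz(cm,r[0],.06),4),np.round(b,3).tolist())
# tray outline: differs from table colour
roi=(slice(140,310),slice(205,375))
s=cv2.inRange(hsv,(0,0,0),(180,255,255))
tab=np.median(im[100:350,380:470].reshape(-1,3),0); print(tab)
d=(np.abs(im.astype(int)-tab).max(2)>28).astype(np.uint8)*255
k=np.zeros_like(d);k[roi]=d[roi]
k=cv2.morphologyEx(cv2.morphologyEx(k,cv2.MORPH_CLOSE,np.ones((9,9))),cv2.MORPH_OPEN,np.ones((13,13)))
c=max(cv2.findContours(k,0,1)[0],key=cv2.contourArea); r=cv2.minAreaRect(c); bp=cv2.boxPoints(r); print(r)
w=np.array([onz(cm,p,.03)[:2] for p in bp]); print(np.round(w,4),np.round(w.mean(0),4))
e=np.roll(w,-1,0)-w; print(np.linalg.norm(e,axis=1),np.degrees(np.arctan2(e[:,1],e[:,0])))
cr=cv2.resize(im[140:310,205:375],None,fx=3.5,fy=3.5,interpolation=2); cv2.polylines(cr,[((bp-[205,140])*3.5).astype(int)],1,(0,0,255),1)
cv2.imwrite("pics/crop0.png",cr)
```

```text
[272.4 247. ] [0.512  0.1206 0.06  ] [[0.539, 0.151], [0.553, 0.122], [0.485, 0.091], [0.472, 0.119]]
[255.8 207.4] [0.602  0.1618 0.06  ] [[0.613, 0.191], [0.632, 0.15], [0.591, 0.132], [0.573, 0.173]]
[294.  190.5] [0.6436 0.0767 0.06  ] [[0.666, 0.1], [0.667, 0.055], [0.622, 0.053], [0.621, 0.099]]
[109. 103.  91.]
((293.773681640625, 227.09320068359375), (107.48023223876953, 108.18733978271484), 67.61986541748047)
[[ 0.6298  0.2427]
 [ 0.7363  0.0117]
 [ 0.5005 -0.0873]
 [ 0.4016  0.1372]] [0.5671 0.0761]
[0.25438904 0.25573511 0.24526733 0.25143127] [ -65.24641898 -157.23928917  113.78423585   24.81364691]
```

View pics/crop0.png

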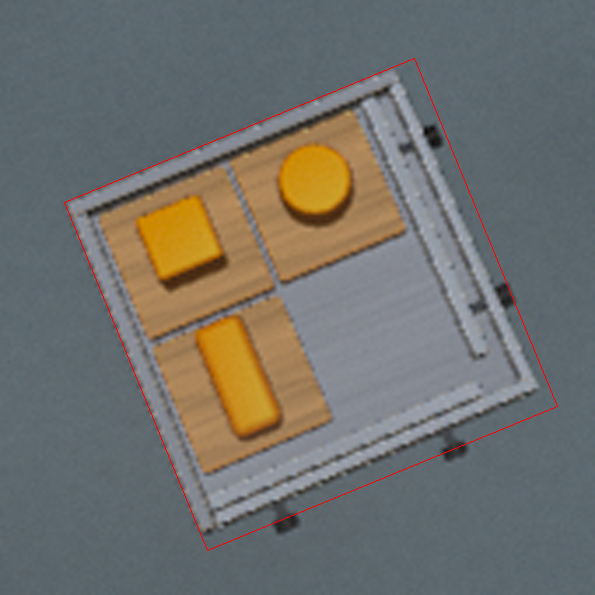

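```bash
cat >> h.py <<'E'
from scipy.spatial.transform import Rotation as Rr
def pose():
    s=robot.read_state(); q=np.array(s["tcp_rot"]); return s,np.array(s["tool_pos"]),Rr.from_quat(q[[1,2,3,0]]).as_matrix()
def to(P,p=None,R=None):
    s,p0,R0=pose(); p=p0 if p is None else p; R=R0 if R is None else R
    return R.T@(np.array(P)-p)*100
E
python3 - <<'E'
from h import *
s,p,R=pose(); cm=robot.camera_model("wrist"); c,d=ray(cm,(320,240))
print("fx",cm["fx"],"cam in tool",R.T@(c-p),"axis",R.T@d,"img x",R.T@(ray(cm,(321,240))[1]-d)*cm["fx"])
print(np.degrees(np.arctan2(R[1],R[0])))
R2=R@Rr.from_euler('z',45.6,degrees=True).as_matrix(); print(np.degrees(np.arctan2(R2[1],R2[0])))
for T in([.60,.10,.25],): print(to(T,p,R2))
E
```

```text
fx 340.66602847157077 cam in tool [ 0.07369828  0.00149954 -0.17623041] axis [-0.28381866  0.00146655  0.9588786 ] img x [ 6.03769427e-04  9.99999275e-01 -1.04192386e-03]
[ 159.78672543   69.78672449 -109.80679948]
[ 114.186758     24.18669191 -109.80679948]
[-52.94417974  22.12218452  -5.37704508]
```

Run:
```python
from h import *
s,p,R=pose(); R2=R@Rr.from_euler('z',45.6,degrees=True).as_matrix()
print(to([.597,.049,.2],p,R2))
```

```text
[-57.46809367  19.76427093  -0.369606  ]
```

>>> play_rows --increments '[[[0, 0, 0, 7.6], [0, 0, 0, 7.6], [0, 0, 0, 7.6], [0, 0, 0, 7.6], [0, 0, 0, 7.6], [0, 0, 0, 7.6]]]' --gripper 0

```text
time_s: 0.7
tool_pos: [0.1813, 0.4924, 0.1961]
tcp_rot: [0.0, 0.546, 0.838, -0.0]
wrist_force: [0.1, -0.1, -0.3]
gripper_width: 0.0855
grasp_force: 0.0
```

>>> play_rows --increments '[[[-3.6, 1.23, 0, 0], [-3.6, 1.23, 0, 0], [-3.6, 1.23, 0, 0], [-3.6, 1.23, 0, 0], [-3.6, 1.23, 0, 0], [-3.6, 1.23, 0, 0], [-3.6, 1.23, 0, 0], [-3.6, 1.23, 0, 0], [-3.6, 1.23, 0, 0], [-3.6, 1.23, 0, 0], [-3.6, 1.23, 0, 0], [-3.6, 1.23, 0, 0], [-3.6, 1.23, 0, 0], [-3.6, 1.23, 0, 0], [-3.6, 1.23, 0, 0], [-3.6, 1.23, -0.4, 0], [0, 0, 0, 0], [0, 0, 0, 0]]]'

```text
time_s: 2.5
tool_pos: [0.5969, 0.0473, 0.1997]
tcp_rot: [-0.001, 0.544, 0.839, -0.0]
wrist_force: [-0.6, 0.5, -0.3]
gripper_width: 0.0852
grasp_force: 0.0
```

Run:
```python
from h import *
s,p,R=pose(); cm=robot.camera_model("wrist"); im=robot.get_image("wrist"); cv2.imwrite("pics/w1.png",im)
import pickle; pickle.dump((cm,p,R),open("w1.pkl","wb"))
print(p,np.degrees(np.arctan2(R[1],R[0])))
hsv=cv2.cvtColor(im,cv2.COLOR_BGR2HSV)
m=cv2.inRange(hsv,(12,190,120),(32,255,255))
for c in cv2.findContours(m,0,1)[0]:
    if cv2.contourArea(c)>400:
        r=cv2.minAreaRect(c); print(np.round(r,1) if 0 else r, np.round(onz(cm,r[0],.06),4))
```

```text
[0.59685353 0.04727456 0.19970066] [114.09502704  24.0951003  174.36073592]
```

View pics/w1.png

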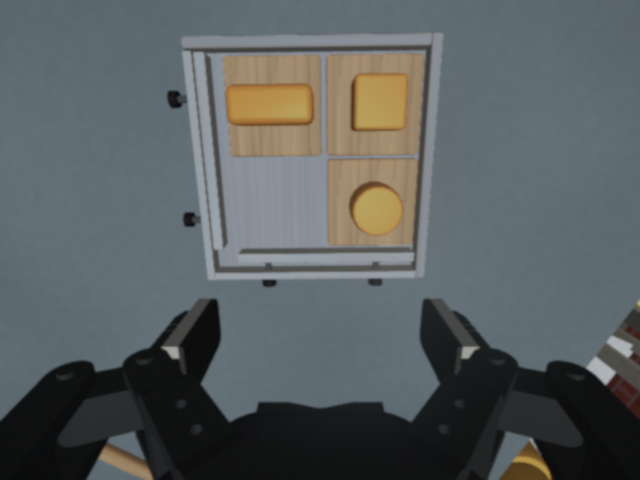

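The wrist view shows the square cheese at (380,102), the round at (377,210) and the loaf at (270,104). The empty place is lower-left, with the -x shoe on the left (about x=215) and the -y shoe at the bottom (about y=258). Next I'll get the board corners.

Run:
```python
from h import *
import pickle; cm,p,R=pickle.load(open("w1.pkl","rb")); im=cv2.imread("pics/w1.png")
hsv=cv2.cvtColor(im,cv2.COLOR_BGR2HSV); print([hsv[y,x].tolist() for x,y in((380,102),(377,210),(340,235),(400,65),(270,230),(325,100))])
for lo,z in((70,.024),(150,.06)):
  m=cv2.inRange(hsv,(5,lo,90),(35,255,255)); m[280:]=0
  m=cv2.morphologyEx(m,cv2.MORPH_OPEN,np.ones((3,3)))
  for c in cv2.findContours(m,0,1)[0]:
    a=cv2.contourArea(c)
    if a>800:
        q=cv2.approxPolyDP(cv2.convexHull(c),.06*cv2.arcLength(c,1),1)[:,0]
        (cx,cy),w,ang=cv2.minAreaRect(c); W=np.array([onz(cm,u,z)[:2] for u in q])
        e=np.roll(W,-1,0)-W
        print("z",z,"a",a,"px",(round(cx),round(cy)),"mean",W.mean(0).round(4),"rectc",onz(cm,(cx,cy),z)[:2].round(4),"len",np.linalg.norm(e,axis=1).round(4),"ang%90",(np.degrees(np.arctan2(e[:,1],e[:,0]))%90).round(1))
W=np.array([onz(cm,u,.03)[:2] for u in((442,33),(422,276),(208,278),(183,39))]);e=np.roll(W,-1,0)-W
print(W.mean(0),np.linalg.norm(e,axis=1),np.degrees(np.arctan2(e[:,1],e[:,0]))%90)
```

```text
[[21, 137, 182], [22, 125, 183], [17, 76, 165], [17, 79, 158], [107, 26, 154], [108, 18, 142]]
z 0.024 a 7188.0 px (372, 201) mean [0.6419 0.0802] rectc [0.6418 0.0817] len [0.0841 0.0894 0.0862 0.0877] ang%90 [25.1 24.9 23.9 23.5]
z 0.024 a 8990.0 px (272, 105) mean [0.5139 0.1248] rectc [0.5116 0.1253] len [0.0863 0.0873 0.0884 0.0864] ang%90 [25.4 26.  24.8 24.7]
z 0.024 a 9042.0 px (374, 104) mean [0.601  0.1649] rectc [0.6013 0.1668] len [0.0862 0.087  0.0883 0.0863] ang%90 [25.6 26.  25.2 24.7]
z 0.06 a 3196.5 px (270, 104) mean [0.5149 0.1238] rectc [0.5151 0.124 ] len [0.0284 0.0675 0.0283 0.0682] ang%90 [18.3 22.7 19.8 22.8]
[0.57222713 0.08771471] [0.2345277  0.23411229 0.23228076 0.23296609] [24.6278276  24.73424268 24.34138191 25.28810843]
```

Run:
```python
from h import *
import pickle; cm,p,R=pickle.load(open("w1.pkl","rb")); im=cv2.imread("pics/w1.png")
hsv=cv2.cvtColor(im,cv2.COLOR_BGR2HSV)
m=cv2.inRange(hsv,(18,108,165),(30,255,255)); m[280:]=0
m=cv2.morphologyEx(m,cv2.MORPH_OPEN,np.ones((5,5)))
for c in cv2.findContours(m,0,1)[0]:
    if cv2.contourArea(c)>500:
        (cx,cy),w,a=cv2.minAreaRect(c); print((cx,cy),w,a,onz(cm,(cx,cy),.064).round(4),np.array(w)*(cm["tvec"][2]*0+p[2]+.176-.064)/cm["fx"])
s,p,R=pose(); R2=R@Rr.from_euler('z',-.7,degrees=True).as_matrix()
print(to([.642,.081,.10],p,R2), np.degrees(np.arctan2(R2[1],R2[0])))
```

```text
(377.5, 210.5) (45.0, 47.0) 90.0 [0.6415 0.0795 0.064 ] [0.04117384 0.04300379]
(269.0, 103.5) (31.0, 78.0) 90.0 [0.515  0.1245 0.064 ] [0.0283642 0.071368 ]
(380.5, 101.5) (51.0, 49.0) 90.0 [0.6011 0.1648 0.064 ] [0.04666369 0.04483374]
[1.07067852 5.53904428 9.99547686] [114.86599185  24.86604746 170.52164731]
```

>>> play_rows --increments '[[[0, 0, 0, -0.7], [0.5, 2.8, 2.5, 0], [0.5, 2.7, 2.5, 0], [0, 0, 2.5, 0], [0, 0, 2.5, 0], [0, 0, 2, 0], [0, 0, 2, 0], [0, 0, 1.5, 0], [0, 0, 1, 0], [0, 0, 0, 0], [0, 0, 0, 0]]]'

```text
time_s: 3.65
tool_pos: [0.6426, 0.0806, 0.0364]
tcp_rot: [0.0, 0.538, 0.843, 0.0]
wrist_force: [-0.5, -0.4, -0.4]
gripper_width: 0.0853
grasp_force: 0.0
```

Run:
```python
from h import *
s,p,R=pose(); print(p,to([.6417,.080,.028]),s["wrist_force"]); cv2.imwrite("pics/w2.png",robot.get_image("wrist"))
```

```text
[0.64261422 0.08061319 0.03635621] [-0.01689999 -0.10932736  0.83554948] [-0.5237824  -0.44296022 -0.41405423]
```

View pics/w2.png

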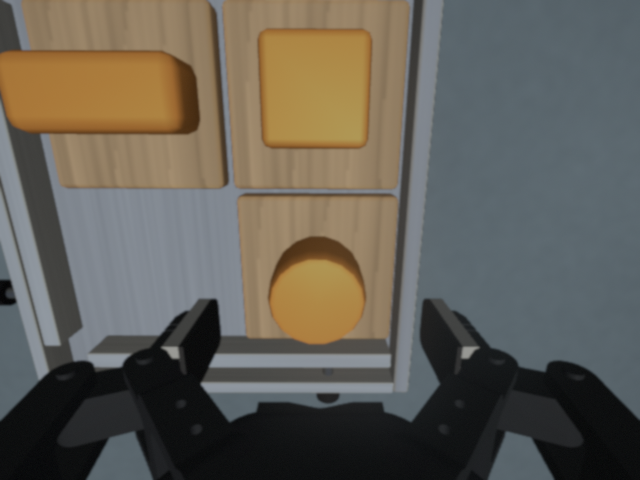

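The wrist view shows the round cheese top at (317,296), between the open fingers (tips near x=210 and 430). The boards and tray edges are square to the picture, so the yaw is good. I'll check the round's centre once more before gripping.

Run:
```python
from h import *
cm=robot.camera_model("wrist"); s,p,R=pose()
c=onz(cm,(317,296),.064); q=onz(cm,(315,89),.064); print(c,to([*c[:2],.028]),q)
for a,b in(((243,338),(241,198)),((390,338),(397,198)),((244,197),(394,197)),((235,187),(397,187))):
    A=onz(cm,a,.024);B=onz(cm,b,.024); e=B-A; print(np.linalg.norm(e).round(4),(np.degrees(np.arctan2(e[1],e[0]))%90).round(2))
```

```text
[0.6411145  0.08237315 0.064     ] [ 0.25135499 -0.09409097  0.87465823] [0.60201888 0.16499377 0.064     ]
0.0891 21.99
0.0891 25.81
0.0836 24.94
0.0895 24.94
```

>>> play_rows --increments '[[[0.15, -0.1, 0.4, 0], [0, 0, 0.4, 0], [0, 0, 0, 0]]]'

```text
time_s: 4.0
tool_pos: [0.6407, 0.0809, 0.0271]
tcp_rot: [-0.0, 0.538, 0.843, -0.0]
wrist_force: [-0.1, 0.5, 0.2]
gripper_width: 0.0853
grasp_force: 0.0
```

>>> play_rows --increments '[[[0, 0, 0, 0], [0, 0, 0, 0], [0, 0, 0, 0], [0, 0, 0, 0], [0, 0, 0, 0], [0, 0, 0, 0], [0, 0, 0, 0], [0, 0, 0, 0]]]' --gripper 1 --grip_force 30

```text
time_s: 4.8
tool_pos: [0.6419, 0.0809, 0.0294]
tcp_rot: [0.001, 0.538, 0.843, 0.001]
wrist_force: [-1.7, -1.4, 7.9]
gripper_width: -0.0002
grasp_force: 3.9
```

The gripper shut completely, so it missed the cheese. I need to look.

Run:
```python
from h import *
cv2.imwrite("pics/w3.png",np.vstack([robot.get_image("wrist")])); t=robot.get_image("scene"); cm=robot.camera_model("scene"); u,v=proj(cm,[.6,.09,.03])[0].astype(int); print(u,v)
cv2.imwrite("pics/s3.png",cv2.resize(t[max(v-90,0):v+90,max(u-120,0):u+120],None,fx=3.3,fy=3.3,interpolation=2))
```

```text
367 266
```

View pics/w3.png

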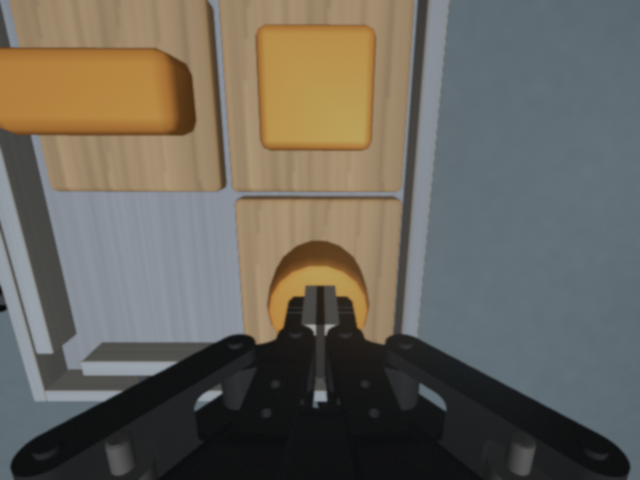

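View pics/s3.png

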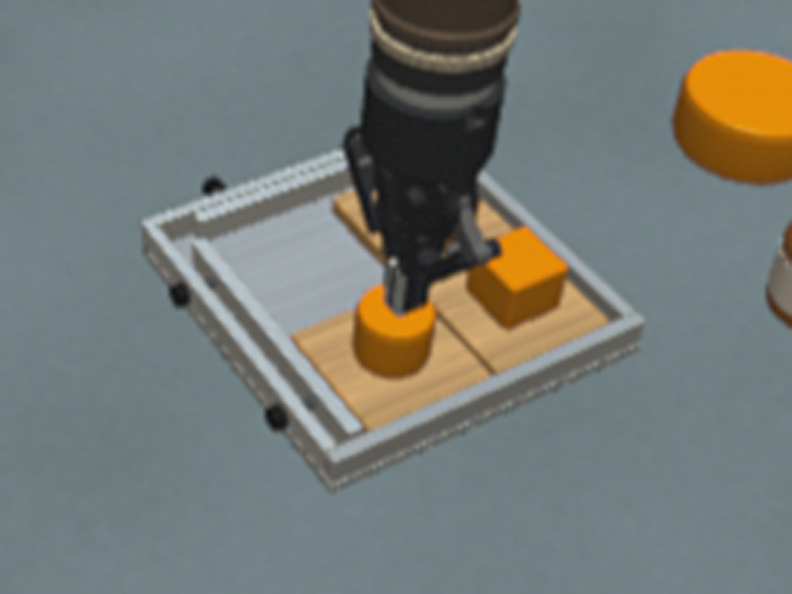

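The fingers shut on top of the cheese, at (320,290) in the wrist view. The scene view also shows the tips resting on the cheese top, at about (405,310) in the crop. So the real fingertips are well short of the reported TCP. I'll back off and quantify it.

>>> play_rows --increments '[[[0, 0, -1, 0], [0, 0, -2, 0], [0, 0, -2, 0], [0, 0, -2, 0], [0, 0, 0, 0], [0, 0, 0, 0]]]'

```text
time_s: 5.5
tool_pos: [0.6414, 0.0811, 0.0979]
tcp_rot: [0.0, 0.538, 0.843, 0.0]
wrist_force: [0.5, 0.5, -0.3]
gripper_width: -0.0001
grasp_force: 0.0
```

Run:
```python
from h import *
s,p,R=pose(); print(p,s["wrist_force"],s["gripper_width"])
cs=robot.camera_model("scene"); cw=robot.camera_model("wrist")
a=robot.get_image("scene"); b=robot.get_image("wrist")
for d in(0,.02,.03,.04): print(d,proj(cs,p+[0,0,d])[0].round(1),proj(cw,p+[0,0,d]+R[:,0]*.011)[0].round(1))
u,v=proj(cs,p+[0,0,.03])[0].astype(int); print(u,v)
A=cv2.resize(a[v-45:v+45,u-40:u+40],None,fx=5,fy=5,interpolation=2)
B=b[120:420,160:480]; H=max(A.shape[0],B.shape[0])
f=lambda I:cv2.copyMakeBorder(I,0,H-I.shape[0],0,0,0)
for d,c in((0,(0,0,255)),(.034,(0,255,0))):
    q=proj(cs,p+[0,0,d])[0]; cv2.circle(A,tuple(int(x) for x in((q[0]-u+40)*5,(q[1]-v+45)*5)),4,c,-1)
cv2.imwrite("pics/m4.png",np.hstack([f(A),f(B)]))
```

```text
[0.64136936 0.08107584 0.09791276] [ 0.48802048  0.4619948  -0.33777277] -7.053242519952661e-05
0 [370.4 256.3] [318.9 259.9]
0.02 [371.5 248.8] [318.9 273.7]
0.03 [372.  244.9] [318.9 281.8]
0.04 [372.6 241. ] [318.8 291. ]
372 244
```

View pics/m4.png

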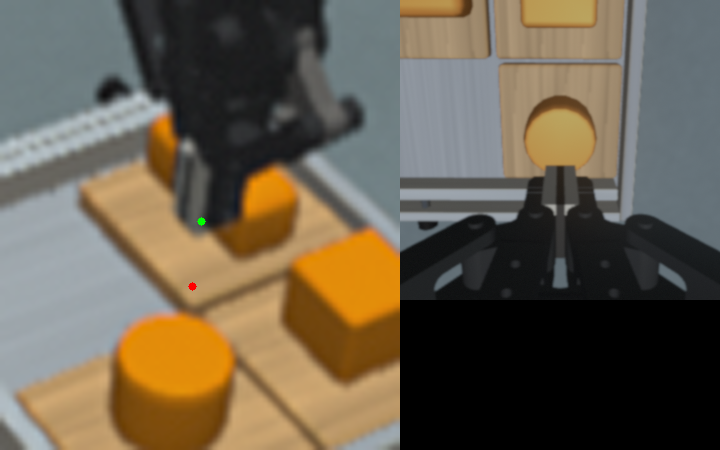

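The scene view, right wrist inset and contact height all agree: the shut tips sit about 34 mm behind the reported TCP, and about 45 mm behind when open. I'll correct for this by going lower, to TCP z ≈ -7 mm. That puts the tips near z 33 mm and keeps the body clear of the cheese even in the worst case.

>>> play_rows --increments '[[[0, 0, 0, 0], [0, 0, 0, 0], [0, 0, 0, 0], [0, 0, 0, 0], [0, 0, 0, 0], [0, 0, 0, 0]]]' --gripper 0

```text
time_s: 6.2
tool_pos: [0.6411, 0.081, 0.0976]
tcp_rot: [0.0, 0.538, 0.843, 0.0]
wrist_force: [-0.2, -0.3, 0.8]
gripper_width: 0.0848
grasp_force: 0.0
```

Run:
```python
from h import *
cw=robot.camera_model("wrist"); im=robot.get_image("wrist"); hsv=cv2.cvtColor(im,cv2.COLOR_BGR2HSV)
m=cv2.inRange(hsv,(18,108,165),(30,255,255)); m[400:]=0
m=cv2.morphologyEx(m,cv2.MORPH_OPEN,np.ones((7,7)))
for c in cv2.findContours(m,0,1)[0]:
    if cv2.contourArea(c)>1500:
        (cx,cy),w,a=cv2.minAreaRect(c); P=onz(cw,(cx,cy),.064); print((round(cx),round(cy)),w,P.round(4),to([*P[:2],-.007]).round(2))
```

```text
(320, 260) (61.0, 65.0) [0.6416 0.0804 0.064 ] [-0.08  0.03 10.46]
(176, 107) (42.0, 77.0) [0.5273 0.1299 0.064 ] [ 9.23 -8.26 10.46]
(318, 106) (70.99998474121094, 75.99998474121094) [0.6017 0.1651 0.064 ] [ 9.29 -0.03 10.46]
```

Aligned within 1 mm. I'll descend in steps.

>>> play_rows --increments '[[[0, 0, 2, 0], [0, 0, 2, 0], [0, 0, 2, 0], [0, 0, 1.5, 0], [0, 0, 1, 0], [0, 0, 0.5, 0], [0, 0, 0.5, 0], [0, 0, 0.3, 0], [0, 0, 0.2, 0], [0, 0, 0, 0]]]'

```text
time_s: 7.25
tool_pos: [0.6412, 0.081, -0.0022]
tcp_rot: [0.0, 0.538, 0.843, 0.0]
wrist_force: [0.3, 0.2, -0.7]
gripper_width: 0.0852
grasp_force: 0.0
```

>>> play_rows --increments '[[[0, 0, 0.2, 0], [0, 0, 0.2, 0], [0, 0, 0, 0]]]'

```text
time_s: 7.55
tool_pos: [0.6409, 0.0809, -0.0066]
tcp_rot: [-0.0, 0.538, 0.843, -0.0]
wrist_force: [-0.3, 0.3, -0.8]
gripper_width: 0.0855
grasp_force: 0.0
```

>>> play_rows --increments '[[[0, 0, 0, 0], [0, 0, 0, 0], [0, 0, 0, 0], [0, 0, 0, 0], [0, 0, 0, 0], [0, 0, 0, 0], [0, 0, 0, 0]]]' --gripper 1 --grip_force 40

```text
time_s: 8.25
tool_pos: [0.6412, 0.081, -0.006]
tcp_rot: [0.0, 0.538, 0.843, 0.0]
wrist_force: [-1.4, 0.2, 5.0]
gripper_width: 0.0489
grasp_force: 42.2
```

Gripped at 49 mm. I'll slide along tool -y (tray -x).

>>> play_rows --increments '[[[0, -0.3, -0.03, 0], [0, -0.6, 0, 0], [0, -0.9, 0, 0], [0, -0.9, 0, 0], [0, -0.9, 0, 0], [0, -0.9, 0, 0]]]'

```text
time_s: 8.85
tool_pos: [0.5994, 0.0617, -0.006]
tcp_rot: [0.0, 0.538, 0.843, 0.0]
wrist_force: [1.7, 1.3, 2.4]
gripper_width: 0.0487
grasp_force: 42.1
```

```bash
cat > f.py <<'E'
from h import *
s,p,R=pose(); f=np.array(s["wrist_force"]); d=p-np.array([.6412,.081,0]); a=np.radians(24.9)
X=np.array([np.cos(a),np.sin(a),0]);Y=np.array([-np.sin(a),np.cos(a),0])
print("tray dx,dy mm",(d@X*1e3).round(2),(d@Y*1e3).round(2),"z",(p[2]*1e3).round(2),"F tray",(f@X).round(2),(f@Y).round(2),f[2].round(2),"yaw",np.degrees(np.arctan2(R[1,1],R[0,1])).round(2),"m",np.round(s["moment"],2),s["gripper_width"])
E
python3 f.py
```

```text
tray dx,dy mm -46.0 0.08 z -5.99 F tray 2.13 0.45 2.39 yaw 24.88 m [ 0.2  -0.49 -0.05] 0.04870539115094345
```

>>> play_rows --increments '[[[0, -0.9, 0, 0], [0, -0.9, 0, 0], [0, -0.9, 0, 0], [0, -0.8, 0, 0], [0, -0.5, 0, 0], [0, -0.3, 0, 0], [0, -0.2, 0, 0], [0, 0, 0, 0]]]'

```text
time_s: 9.65
tool_pos: [0.5591, 0.0429, -0.006]
tcp_rot: [-0.0, 0.538, 0.843, -0.0]
wrist_force: [0.1, -0.2, 4.0]
gripper_width: 0.0487
grasp_force: 42.3
```

```bash
python3 f.py
```

```text
tray dx,dy mm -90.45 0.03 z -6.02 F tray -0.05 -0.25 4.0 yaw 24.88 m [ 0.08 -0.1   0.03] 0.0486936314827886
```

>>> play_rows --increments '[[[0, -0.15, 0, 0], [0, -0.15, 0, 0], [0, -0.15, 0, 0], [0, -0.15, 0, 0], [0, -0.1, 0, 0]]]'

```text
time_s: 10.15
tool_pos: [0.5532, 0.0402, -0.006]
tcp_rot: [0.0, 0.538, 0.843, 0.0]
wrist_force: [3.3, 2.6, 3.8]
gripper_width: 0.0487
grasp_force: 42.2
```

```bash
python3 f.py
```

```text
tray dx,dy mm -97.04 0.04 z -6.0 F tray 4.13 0.99 3.78 yaw 24.89 m [ 0.29 -0.64  0.  ] 0.04868713403601295
```

>>> play_rows --increments '[[[0, -0.1, 0, 0], [0, -0.1, 0, 0]]]'

```text
time_s: 10.35
tool_pos: [0.5513, 0.0393, -0.006]
tcp_rot: [0.0, 0.538, 0.843, 0.0]
wrist_force: [4.0, 2.5, 4.1]
gripper_width: 0.0488
grasp_force: 42.2
```

```bash
python3 f.py
```

```text
tray dx,dy mm -99.09 0.06 z -6.03 F tray 4.69 0.59 4.11 yaw 24.89 m [ 0.32 -0.65  0.01] 0.04876330185645864
```

>>> play_rows --increments '[[[0, -0.1, 0, 0], [0, -0.1, 0, 0]]]'

```text
time_s: 10.55
tool_pos: [0.5495, 0.0385, -0.006]
tcp_rot: [0.0, 0.538, 0.843, 0.0]
wrist_force: [4.0, 0.8, 4.4]
gripper_width: 0.0491
grasp_force: 42.3
```

```bash
python3 f.py
```

```text
tray dx,dy mm -101.12 0.05 z -6.04 F tray 3.98 -0.95 4.36 yaw 24.88 m [ 0.27 -0.62 -0.  ] 0.04906808479978047
```

>>> play_rows --increments '[[[0, -0.1, 0, 0]]]'

```text
time_s: 10.65
tool_pos: [0.5486, 0.038, -0.006]
tcp_rot: [0.0, 0.538, 0.843, 0.0]
wrist_force: [3.6, 1.7, 4.7]
gripper_width: 0.0489
grasp_force: 42.3
```

>>> play_rows --increments '[[[0, -0.1, 0, 0]]]'

```text
time_s: 10.75
tool_pos: [0.5477, 0.0377, -0.006]
tcp_rot: [0.0, 0.538, 0.843, 0.0]
wrist_force: [4.0, 1.1, 3.7]
gripper_width: 0.0486
grasp_force: 42.3
```

>>> play_rows --increments '[[[0, -0.08, 0, 0]]]'

```text
time_s: 10.85
tool_pos: [0.547, 0.0373, -0.006]
tcp_rot: [0.0, 0.538, 0.843, 0.0]
wrist_force: [4.3, 2.0, 4.1]
gripper_width: 0.0489
grasp_force: 42.3
```

```bash
python3 f.py
```

```text
tray dx,dy mm -103.88 0.05 z -6.01 F tray 4.77 0.04 4.07 yaw 24.88 m [ 0.29 -0.67  0.02] 0.04887109854519999
```

>>> play_rows --increments '[[[0, -0.08, 0, 0]]]'

```text
time_s: 10.95
tool_pos: [0.5462, 0.037, -0.006]
tcp_rot: [0.0, 0.538, 0.843, 0.0]
wrist_force: [3.9, 1.9, 3.8]
gripper_width: 0.0489
grasp_force: 42.3
```

>>> play_rows --increments '[[[0, -0.08, 0, 0]]]'

```text
time_s: 11.05
tool_pos: [0.5455, 0.0366, -0.006]
tcp_rot: [0.0, 0.538, 0.843, 0.0]
wrist_force: [3.4, 0.9, 5.3]
gripper_width: 0.049
grasp_force: 42.3
```

>>> play_rows --increments '[[[0, -0.08, 0, 0]]]'

```text
time_s: 11.15
tool_pos: [0.5448, 0.0363, -0.006]
tcp_rot: [0.0, 0.538, 0.843, 0.0]
wrist_force: [3.9, 1.5, 5.3]
gripper_width: 0.049
grasp_force: 42.3
```

>>> play_rows --increments '[[[0, -0.08, 0, 0]]]'

```text
time_s: 11.25
tool_pos: [0.5441, 0.036, -0.006]
tcp_rot: [0.0, 0.538, 0.843, 0.0]
wrist_force: [4.3, 2.0, 5.0]
gripper_width: 0.0489
grasp_force: 42.3
```

```bash
python3 f.py
```

```text
tray dx,dy mm -107.06 0.04 z -5.99 F tray 4.71 -0.01 4.96 yaw 24.89 m [ 0.27 -0.7   0.  ] 0.04894734472283574
```

>>> play_rows --increments '[[[0, -0.08, 0, 0]]]'

```text
time_s: 11.35
tool_pos: [0.5433, 0.0356, -0.006]
tcp_rot: [0.0, 0.538, 0.843, 0.0]
wrist_force: [4.7, 1.6, 4.9]
gripper_width: 0.0486
grasp_force: 42.3
```

>>> play_rows --increments '[[[0, -0.08, 0, 0]]]'

```text
time_s: 11.45
tool_pos: [0.5426, 0.0353, -0.006]
tcp_rot: [0.0, 0.538, 0.843, 0.0]
wrist_force: [3.4, 2.2, 5.2]
gripper_width: 0.0487
grasp_force: 42.3
```

>>> play_rows --increments '[[[0, -0.08, 0, 0]]]'

```text
time_s: 11.55
tool_pos: [0.5419, 0.035, -0.006]
tcp_rot: [0.0, 0.538, 0.843, 0.0]
wrist_force: [4.6, 1.4, 5.5]
gripper_width: 0.0489
grasp_force: 42.3
```

>>> play_rows --increments '[[[0, -0.08, 0, 0]]]'

```text
time_s: 11.65
tool_pos: [0.5411, 0.0346, -0.006]
tcp_rot: [0.0, 0.538, 0.843, 0.0]
wrist_force: [4.0, 2.2, 4.5]
gripper_width: 0.0487
grasp_force: 42.3
```

>>> play_rows --increments '[[[0, -0.08, 0, 0]]]'

```text
time_s: 11.75
tool_pos: [0.5404, 0.0343, -0.006]
tcp_rot: [0.0, 0.538, 0.843, 0.0]
wrist_force: [3.9, 1.8, 5.5]
gripper_width: 0.0488
grasp_force: 42.3
```

>>> play_rows --increments '[[[0, -0.06, 0, 0]]]'

```text
time_s: 11.85
tool_pos: [0.5398, 0.034, -0.006]
tcp_rot: [0.0, 0.538, 0.843, 0.0]
wrist_force: [4.6, 1.8, 5.3]
gripper_width: 0.049
grasp_force: 42.3
```

```bash
python3 f.py
```

```text
tray dx,dy mm -111.72 0.07 z -6.04 F tray 4.95 -0.36 5.3 yaw 24.89 m [ 0.31 -0.76  0.01] 0.04903051755924909
```

>>> play_rows --increments '[[[0, -0.07, 0, 0]]]'

```text
time_s: 11.95
tool_pos: [0.5392, 0.0337, -0.006]
tcp_rot: [0.0, 0.538, 0.843, 0.0]
wrist_force: [3.5, 1.7, 4.7]
gripper_width: 0.049
grasp_force: 42.3
```

>>> play_rows --increments '[[[0, -0.07, 0, 0]]]'

```text
time_s: 12.05
tool_pos: [0.5386, 0.0334, -0.006]
tcp_rot: [0.0, 0.538, 0.843, 0.0]
wrist_force: [3.7, 2.2, 5.4]
gripper_width: 0.0492
grasp_force: 42.3
```

>>> play_rows --increments '[[[0, -0.07, 0, 0]]]'

```text
time_s: 12.15
tool_pos: [0.5383, 0.0333, -0.006]
tcp_rot: [0.0, 0.538, 0.843, 0.0]
wrist_force: [5.9, 3.5, 3.3]
gripper_width: 0.0488
grasp_force: 42.2
```

```bash
python3 f.py
```

```text
tray dx,dy mm -113.39 0.03 z -5.98 F tray 6.82 0.64 3.32 yaw 24.89 m [ 0.56 -1.17  0.02] 0.04876944356755703
```

The shoe is found: motion stalled and the force is rising. I'll lean in gently.

>>> play_rows --increments '[[[0, -0.05, 0, 0]]]'

```text
time_s: 12.25
tool_pos: [0.5383, 0.0333, -0.006]
tcp_rot: [0.0, 0.538, 0.843, 0.001]
wrist_force: [7.9, 3.6, 1.9]
gripper_width: 0.0487
grasp_force: 42.2
```

>>> play_rows --increments '[[[0, -0.05, 0, 0]]]'

```text
time_s: 12.35
tool_pos: [0.5383, 0.0333, -0.0059]
tcp_rot: [0.001, 0.538, 0.843, 0.001]
wrist_force: [8.4, 4.9, 1.5]
gripper_width: 0.0487
grasp_force: 42.1
```

```bash
python3 f.py
```

```text
tray dx,dy mm -113.4 0.05 z -5.89 F tray 9.67 0.94 1.53 yaw 24.89 m [ 0.85 -1.71 -0.02] 0.04873797914662233
```

>>> play_rows --increments '[[[0, -0.08, 0.03, 0]]]'

```text
time_s: 12.45
tool_pos: [0.5383, 0.0333, -0.0059]
tcp_rot: [0.001, 0.538, 0.843, 0.002]
wrist_force: [10.0, 5.0, 3.1]
gripper_width: 0.0491
grasp_force: 42.4
```

```bash
python3 f.py
```

```text
tray dx,dy mm -113.38 0.06 z -5.85 F tray 11.17 0.3 3.13 yaw 24.91 m [ 1.05 -1.91 -0.01] 0.049058046566475895
```

>>> play_rows --increments '[[[0, -0.06, 0.02, 0], [0, 0, 0, 0], [0, 0, 0, 0]]]'

```text
time_s: 12.75
tool_pos: [0.5383, 0.0333, -0.0058]
tcp_rot: [0.001, 0.538, 0.843, 0.002]
wrist_force: [9.7, 5.1, 3.3]
gripper_width: 0.0488
grasp_force: 42.3
```

>>> play_rows --increments '[[[0, 0, 0, 0], [0, 0, 0, 0], [0, 0, 0, 0], [0, 0, 0, 0]]]'

```text
time_s: 13.15
tool_pos: [0.5383, 0.0333, -0.0058]
tcp_rot: [0.001, 0.538, 0.843, 0.002]
wrist_force: [10.1, 4.5, 2.7]
gripper_width: 0.0488
grasp_force: 42.3
```

```bash
python3 f.py
```

```text
tray dx,dy mm -113.39 0.03 z -5.79 F tray 11.05 -0.15 2.72 yaw 24.91 m [ 1.12 -1.89 -0.04] 0.04878424142677707
```

>>> play_rows --increments '[[[0, -0.1, 0, 0], [0, 0, 0, 0], [0, 0, 0, 0], [0, 0, 0, 0], [0, 0, 0, 0], [0, 0, 0, 0], [0, 0, 0, 0], [0, 0, 0, 0]]]'

```text
time_s: 13.95
tool_pos: [0.5383, 0.0333, -0.0056]
tcp_rot: [0.002, 0.538, 0.843, 0.003]
wrist_force: [11.7, 6.4, 1.1]
gripper_width: 0.0488
grasp_force: 42.3
```

```bash
python3 f.py
```

```text
tray dx,dy mm -113.42 0.04 z -5.64 F tray 13.31 0.84 1.07 yaw 24.92 m [ 1.38 -2.51 -0.03] 0.04884105488289882
```

>>> play_rows --increments '[[[0, 0.15, 0, 0], [0, 0.15, 0, 0], [0, 0, 0, 0]]]'

```text
time_s: 14.25
tool_pos: [0.5383, 0.0333, -0.006]
tcp_rot: [0.0, 0.538, 0.843, 0.001]
wrist_force: [4.1, 2.4, 6.6]
gripper_width: 0.0485
grasp_force: 42.8
```

>>> play_rows --increments '[[[0, 0, 0, 0], [0, 0, 0, 0], [0, 0, 0, 0], [0, 0, 0, 0]]]' --gripper 0.25

```text
time_s: 14.65
tool_pos: [0.5365, 0.0327, -0.0073]
tcp_rot: [-0.001, 0.538, 0.843, -0.001]
wrist_force: [-0.3, -0.3, 0.1]
gripper_width: 0.0638
grasp_force: 0.0
```

```bash
python3 f.py
```

```text
tray dx,dy mm -115.29 0.29 z -7.34 F tray -0.38 -0.13 0.05 yaw 24.87 m [-0.03  0.06  0.03] 0.06380761852822256
```

>>> play_rows --increments '[[[0, 0.2, -1, 0], [0, 0, -2, 0], [0, 0, -3, 0], [0, 0, -3, 0], [0, 0, 0, 0]]]'

```text
time_s: 15.15
tool_pos: [0.5422, 0.034, 0.0885]
tcp_rot: [0.003, 0.538, 0.843, 0.002]
wrist_force: [1.3, -0.1, -0.7]
gripper_width: 0.0638
grasp_force: 0.0
```

Run:
```python
from h import *
s,p,R=pose(); print(p,s["joint_pos"],s["wrist_force"])
cw=robot.camera_model("wrist"); im=robot.get_image("wrist"); cv2.imwrite("pics/w5.png",im); hsv=cv2.cvtColor(im,cv2.COLOR_BGR2HSV)
m=cv2.inRange(hsv,(18,108,165),(30,255,255)); m[420:]=0
m=cv2.morphologyEx(m,cv2.MORPH_OPEN,np.ones((7,7)))
for c in cv2.findContours(m,0,1)[0]:
    if cv2.contourArea(c)>1000:
        (cx,cy),w,a=cv2.minAreaRect(c); P=onz(cw,(cx,cy),.064); print((round(cx),round(cy)),w,P.round(4))
for a in(90,-90):
    R2=R@Rr.from_euler('z',a,degrees=True).as_matrix(); print(a,to([.6016,.1651,.0805],p,R2).round(2),to([.6016,.1651,.0805]).round(2))
```

```text
[0.54215837 0.0340174  0.08847371] [ 6.27070451e-02  1.74788125e-01 -2.19785144e-01  1.16883525e+00
 -7.36761503e-05  1.19912816e+00] [ 1.26983231 -0.08476142 -0.66582898]
(314, 263) (64.0, 68.0) [0.5394 0.0328 0.064 ]
(338, 104) (47.0, 121.0) [0.5128 0.1231 0.064 ]
(504, 102) (77.0, 57.0) [0.5948 0.1619 0.064 ]
90 [10.9  -9.39  0.85] [ 9.36 11.    0.61]
-90 [-10.9    9.39   0.85] [ 9.36 11.    0.61]
```

View pics/w5.png

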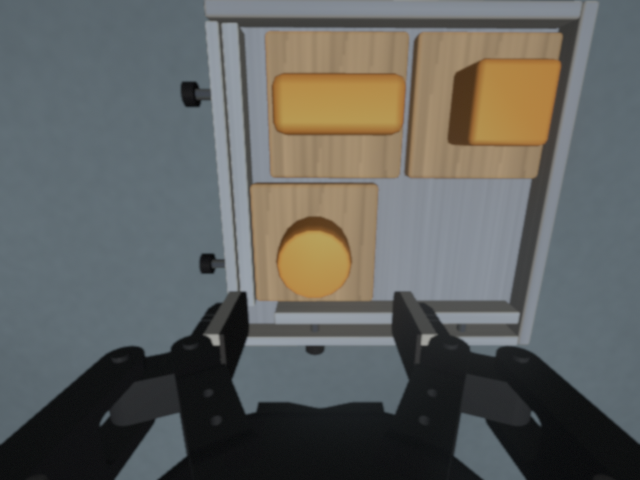

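The picture shows the round board's left edge lying along the -x shoe (x≈250). The square board is untouched at upper right, and its path along -y is free. Next I'll turn the tool -90° and go over the square cheese.

>>> play_rows --increments '[[[0, 0, 0, -8], [0, 0, 0, -8], [0, 0, 0, -8], [0, 0, 0, -8], [0, 0, 0, -8], [0, 0, 0, -8], [0, 0, 0, -8], [0, 0, 0, -8], [0, 0, 0, -8], [0, 0, 0, -8], [0, 0, 0, -8], [0, 0, 0, -2], [-2.7, 2.3, 0, 0], [-2.8, 2.4, 0, 0], [-2.7, 2.3, 0, 0], [-2.7, 2.4, 0, 0], [0, 0, 0, 0], [0, 0, 0, 0], [0, 0, 0, 0]]]' --gripper 0

```text
time_s: 17.1
tool_pos: [0.5979, 0.1641, 0.0827]
tcp_rot: [-0.001, -0.215, 0.977, -0.0]
wrist_force: [-0.3, -0.0, 0.0]
gripper_width: 0.0856
grasp_force: 0.0
```

Run:
```python
from h import *
s,p,R=pose(); print(p,np.degrees(np.arctan2(R[1],R[0])),s["joint_pos"].round(2) if hasattr(s["joint_pos"],"round") else s["joint_pos"])
cw=robot.camera_model("wrist"); im=robot.get_image("wrist"); cv2.imwrite("pics/w6.png",im); hsv=cv2.cvtColor(im,cv2.COLOR_BGR2HSV)
m=cv2.inRange(hsv,(18,108,165),(30,255,255)); m[420:]=0
m=cv2.morphologyEx(m,cv2.MORPH_OPEN,np.ones((7,7)))
for c in cv2.findContours(m,0,1)[0]:
    if cv2.contourArea(c)>1000:
        (cx,cy),w,a=cv2.minAreaRect(c); P=onz(cw,(cx,cy),.064); print((round(cx),round(cy)),w,a,P.round(4),to([*P[:2],-.007]).round(2))
print(to([.6017,.1651,-.007]).round(2))
```

```text
[0.59786175 0.16411894 0.08269975] [-155.14121738  114.8587875  -153.55887913] [ 0.27  0.33 -0.04  1.21 -0.   -0.17]
(316, 266) (61.0, 67.0) 90.0 [0.5997 0.1642 0.064 ] [-0.18 -0.05  9.  ]
(315, 96) (133.99996948242188, 43.99999237060547) 90.0 [0.5127 0.1239 0.064 ] [ 9.41 -0.05  9.01]
(139, 69) (76.92073059082031, 82.28730010986328) 26.56505012512207 [0.5396 0.0355 0.064 ] [10.68 -9.2   9.02]
[-0.4  -0.05  9.  ]
```

View pics/w6.png

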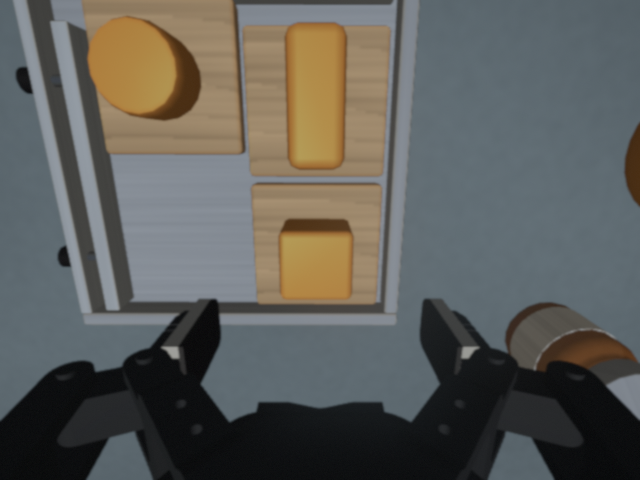

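The square cheese is centred between the fingers at (316,266) and the tray edges are square to the view. The jar is well clear, at lower right. I'll descend.

>>> play_rows --increments '[[[-0.25, -0.05, 1.5, 0], [0, 0, 2, 0], [0, 0, 1.5, 0], [0, 0, 1.5, 0], [0, 0, 1, 0], [0, 0, 0.5, 0], [0, 0, 0.4, 0], [0, 0, 0.3, 0], [0, 0, 0.2, 0], [0, 0, 0, 0]]]'

```text
time_s: 18.15
tool_pos: [0.6013, 0.1656, -0.0055]
tcp_rot: [0.0, -0.215, 0.977, -0.0]
wrist_force: [-0.2, 0.2, -0.3]
gripper_width: 0.0854
grasp_force: 0.0
```

>>> play_rows --increments '[[[0, 0, 0, 0], [0, 0, 0, 0], [0, 0, 0, 0], [0, 0, 0, 0], [0, 0, 0, 0], [0, 0, 0, 0], [0, 0, 0, 0]]]' --gripper 1 --grip_force 40

```text
time_s: 18.85
tool_pos: [0.6016, 0.1655, -0.0051]
tcp_rot: [0.001, -0.215, 0.977, -0.0]
wrist_force: [0.7, -1.4, 4.7]
gripper_width: 0.0453
grasp_force: 43.2
```

```bash
sed -i 's/.6412,.081,0/.5998,.1651,0/' f.py; python3 f.py
```

```text
tray dx,dy mm 1.84 -0.4 z -5.08 F tray 0.07 -1.56 4.66 yaw 114.88 m [-0.39 -0.09 -0.02] 0.04527988661047777
```

>>> play_rows --increments '[[[0, -0.3, -0.03, 0], [0, -0.6, 0, 0], [0, -0.9, 0, 0], [0, -0.9, 0, 0], [0, -0.9, 0, 0], [0, -0.9, 0, 0]]]'

```text
time_s: 19.45
tool_pos: [0.6201, 0.1256, -0.005]
tcp_rot: [0.0, -0.216, 0.976, 0.001]
wrist_force: [-2.0, 5.0, 6.4]
gripper_width: 0.0452
grasp_force: 43.5
```

```bash
python3 f.py
```

```text
tray dx,dy mm 1.73 -44.4 z -4.96 F tray 0.32 5.32 6.36 yaw 114.93 m [ 0.64  0.31 -0.01] 0.045195688364150374
```

>>> play_rows --increments '[[[0, -0.9, 0, 0], [0, -0.9, 0, 0], [0, -0.9, 0, 0], [0, -0.9, 0, 0], [0, -0.6, 0, 0], [0, -0.4, 0, 0], [0, -0.2, 0, 0]]]'

```text
time_s: 20.15
tool_pos: [0.6403, 0.0819, -0.005]
tcp_rot: [0.0, -0.216, 0.976, 0.001]
wrist_force: [-2.3, 4.6, 5.5]
gripper_width: 0.0456
grasp_force: 43.6
```

```bash
python3 f.py
```

```text
tray dx,dy mm 1.68 -92.48 z -4.99 F tray -0.15 5.1 5.5 yaw 114.9 m [ 0.68  0.32 -0.01] 0.04561490056550187
```

>>> play_rows --increments '[[[0, -0.1, 0, 0], [0, -0.1, 0, 0], [0, -0.1, 0, 0]]]'

```text
time_s: 20.45
tool_pos: [0.6413, 0.0796, -0.005]
tcp_rot: [0.0, -0.216, 0.976, 0.001]
wrist_force: [-1.7, 4.2, 6.1]
gripper_width: 0.0453
grasp_force: 43.6
```

>>> play_rows --increments '[[[0, -0.1, 0, 0]]]'

```text
time_s: 20.55
tool_pos: [0.6418, 0.0787, -0.0049]
tcp_rot: [0.0, -0.216, 0.976, 0.001]
wrist_force: [-1.6, 4.3, 7.0]
gripper_width: 0.045
grasp_force: 43.6
```

>>> play_rows --increments '[[[0, -0.1, 0, 0]]]'

```text
time_s: 20.65
tool_pos: [0.6422, 0.0778, -0.005]
tcp_rot: [0.0, -0.216, 0.976, 0.001]
wrist_force: [-3.0, 3.7, 5.6]
gripper_width: 0.0453
grasp_force: 43.6
```

>>> play_rows --increments '[[[0, -0.08, 0, 0]]]'

```text
time_s: 20.75
tool_pos: [0.6425, 0.0771, -0.005]
tcp_rot: [0.0, -0.216, 0.976, 0.001]
wrist_force: [-2.1, 4.0, 5.8]
gripper_width: 0.0455
grasp_force: 43.6
```

```bash
python3 f.py
```

```text
tray dx,dy mm 1.69 -97.86 z -4.99 F tray -0.21 4.55 5.81 yaw 114.93 m [0.69 0.33 0.01] 0.0455174679397359
```

>>> play_rows --increments '[[[0, -0.08, 0, 0]]]'

```text
time_s: 20.85
tool_pos: [0.6429, 0.0763, -0.005]
tcp_rot: [0.0, -0.216, 0.976, 0.001]
wrist_force: [-2.1, 4.2, 5.4]
gripper_width: 0.0453
grasp_force: 43.6
```

>>> play_rows --increments '[[[0, -0.08, 0, 0]]]'

```text
time_s: 20.95
tool_pos: [0.6432, 0.0756, -0.0049]
tcp_rot: [0.0, -0.216, 0.976, 0.001]
wrist_force: [-2.9, 4.3, 5.9]
gripper_width: 0.0453
grasp_force: 43.6
```

>>> play_rows --increments '[[[0, -0.08, 0, 0]]]'

```text
time_s: 21.05
tool_pos: [0.6435, 0.0749, -0.005]
tcp_rot: [0.0, -0.216, 0.976, 0.001]
wrist_force: [-2.4, 5.2, 6.0]
gripper_width: 0.0453
grasp_force: 43.6
```

>>> play_rows --increments '[[[0, -0.08, 0, 0]]]'

```text
time_s: 21.15
tool_pos: [0.6439, 0.0742, -0.005]
tcp_rot: [0.0, -0.216, 0.976, 0.001]
wrist_force: [-1.9, 3.5, 6.3]
gripper_width: 0.0455
grasp_force: 43.6
```

```bash
python3 f.py
```

```text
tray dx,dy mm 1.68 -101.04 z -4.96 F tray -0.29 3.97 6.32 yaw 114.93 m [0.63 0.32 0.02] 0.04550746884477543
```

>>> play_rows --increments '[[[0, -0.08, 0, 0]]]'

```text
time_s: 21.25
tool_pos: [0.6442, 0.0734, -0.005]
tcp_rot: [0.0, -0.216, 0.976, 0.001]
wrist_force: [-2.4, 5.4, 6.5]
gripper_width: 0.0455
grasp_force: 43.6
```

>>> play_rows --increments '[[[0, -0.08, 0, 0]]]'

```text
time_s: 21.35
tool_pos: [0.6445, 0.0727, -0.005]
tcp_rot: [0.0, -0.216, 0.976, 0.001]
wrist_force: [-1.9, 3.9, 6.2]
gripper_width: 0.0454
grasp_force: 43.6
```

>>> play_rows --increments '[[[0, -0.08, 0, 0]]]'

```text
time_s: 21.45
tool_pos: [0.6449, 0.072, -0.005]
tcp_rot: [0.0, -0.216, 0.976, 0.001]
wrist_force: [-1.5, 5.0, 6.2]
gripper_width: 0.0453
grasp_force: 43.6
```

>>> play_rows --increments '[[[0, -0.08, 0, 0]]]'

```text
time_s: 21.55
tool_pos: [0.6452, 0.0713, -0.005]
tcp_rot: [0.0, -0.216, 0.976, 0.001]
wrist_force: [-2.8, 7.1, 7.8]
gripper_width: 0.0457
grasp_force: 43.7
```

```bash
python3 f.py
```

```text
tray dx,dy mm 1.68 -104.16 z -4.97 F tray 0.46 7.64 7.8 yaw 114.93 m [ 1.18  0.6  -0.09] 0.045739378925121726
```

>>> play_rows --increments '[[[0, -0.05, 0, 0]]]'

```text
time_s: 21.65
tool_pos: [0.6452, 0.0713, -0.0049]
tcp_rot: [0.0, -0.216, 0.976, 0.002]
wrist_force: [-2.6, 6.9, 6.9]
gripper_width: 0.0456
grasp_force: 43.7
```

>>> play_rows --increments '[[[0, -0.05, 0, 0]]]'

```text
time_s: 21.75
tool_pos: [0.6452, 0.0713, -0.0049]
tcp_rot: [-0.0, -0.216, 0.976, 0.002]
wrist_force: [-4.7, 8.4, 7.2]
gripper_width: 0.0457
grasp_force: 43.7
```

>>> play_rows --increments '[[[0, -0.05, 0, 0]]]'

```text
time_s: 21.85
tool_pos: [0.6452, 0.0713, -0.0048]
tcp_rot: [-0.0, -0.216, 0.976, 0.003]
wrist_force: [-5.9, 9.5, 8.9]
gripper_width: 0.0455
grasp_force: 43.8
```

```bash
python3 f.py
```

```text
tray dx,dy mm 1.7 -104.17 z -4.82 F tray -1.38 11.12 8.9 yaw 114.95 m [ 1.8   0.89 -0.23] 0.045509515895141676
```

>>> play_rows --increments '[[[0, -0.06, 0, 0], [0, -0.04, 0, 0], [0, 0, 0, 0]]]'

```text
time_s: 22.15
tool_pos: [0.6452, 0.0713, -0.0048]
tcp_rot: [-0.0, -0.216, 0.976, 0.003]
wrist_force: [-5.8, 11.5, 9.0]
gripper_width: 0.0456
grasp_force: 43.9
```

```bash
python3 f.py
```

```text
tray dx,dy mm 1.68 -104.16 z -4.81 F tray -0.39 12.85 8.96 yaw 114.98 m [ 2.14  1.16 -0.3 ] 0.04560212059985246
```

>>> play_rows --increments '[[[0, 0, 0, 0], [0, 0, 0, 0], [0, 0, 0, 0], [0, 0, 0, 0], [0, 0, 0, 0], [0, 0, 0, 0]]]'

```text
time_s: 22.75
tool_pos: [0.6452, 0.0713, -0.0048]
tcp_rot: [-0.0, -0.216, 0.976, 0.003]
wrist_force: [-5.2, 11.9, 9.5]
gripper_width: 0.0454
grasp_force: 43.9
```

```bash
python3 f.py
```

```text
tray dx,dy mm 1.7 -104.18 z -4.77 F tray 0.32 12.98 9.47 yaw 114.98 m [ 2.04  1.1  -0.34] 0.04537606002500585
```

>>> play_rows --increments '[[[0, -0.05, 0, 0.3], [0, 0, 0, 0], [0, 0, 0, 0], [0, 0, 0, 0]]]'

```text
time_s: 23.15
tool_pos: [0.6454, 0.0713, -0.0047]
tcp_rot: [-0.0, -0.214, 0.977, 0.004]
wrist_force: [-5.9, 11.0, 9.5]
gripper_width: 0.0453
grasp_force: 43.8
```

```bash
python3 f.py
```

```text
tray dx,dy mm 1.85 -104.31 z -4.75 F tray -0.75 12.43 9.45 yaw 114.74 m [2.27 1.14 0.03] 0.04534564318486368
```

>>> play_rows --increments '[[[0, 0, 0, 0], [0, 0, 0, 0], [0, 0, 0, 0]]]'

```text
time_s: 23.45
tool_pos: [0.6454, 0.0713, -0.0048]
tcp_rot: [-0.0, -0.214, 0.977, 0.004]
wrist_force: [-6.1, 12.2, 8.1]
gripper_width: 0.0455
grasp_force: 43.8
```

Held flush at about 13 N total, roughly 9–10 N of it on the shoe. Now I'll ease off, let go, and rise clear.

>>> play_rows --increments '[[[0, 0.12, 0, 0], [0, 0.1, 0, 0], [0, 0, 0, 0]]]'

```text
time_s: 23.75
tool_pos: [0.6454, 0.0712, -0.0049]
tcp_rot: [0.0, -0.214, 0.977, 0.002]
wrist_force: [-3.1, 5.8, 6.1]
gripper_width: 0.0451
grasp_force: 43.5
```

>>> play_rows --increments '[[[0, 0, 0, 0], [0, 0, 0, 0], [0, 0, 0, 0], [0, 0, 0, 0]]]' --gripper 0.28

```text
time_s: 24.15
tool_pos: [0.6456, 0.0691, -0.0058]
tcp_rot: [-0.0, -0.213, 0.977, -0.0]
wrist_force: [-0.5, -0.8, 0.1]
gripper_width: 0.0614
grasp_force: 0.0
```

```bash
python3 f.py
```

```text
tray dx,dy mm 1.07 -106.37 z -5.77 F tray -0.81 -0.5 0.07 yaw 114.56 m [-0.03  0.04  0.01] 0.0614224184803971
```

>>> play_rows --increments '[[[0, 0.2, -1, 0], [0, 0, -2, 0], [0, 0, -3, 0], [0, 0, -4, 0], [0, 1, -4, 0], [0, 2, -3, 0], [0, 2, 0, 0], [0, 0, 0, 0], [0, 0, 0, 0]]]'

```text
time_s: 25.05
tool_pos: [0.624, 0.1168, 0.165]
tcp_rot: [0.0, -0.213, 0.977, -0.0]
wrist_force: [-0.6, 0.0, -1.2]
gripper_width: 0.0612
grasp_force: 0.0
```

Run:
```python
from h import *
s,p,R=pose(); print(p,s["wrist_force"])
cw=robot.camera_model("wrist"); im=robot.get_image("wrist"); cv2.imwrite("pics/w7.png",im)
```

```text
[0.62400939 0.11679929 0.16504862] [-0.62374711  0.0374594  -1.21457463]
```

View pics/w7.png

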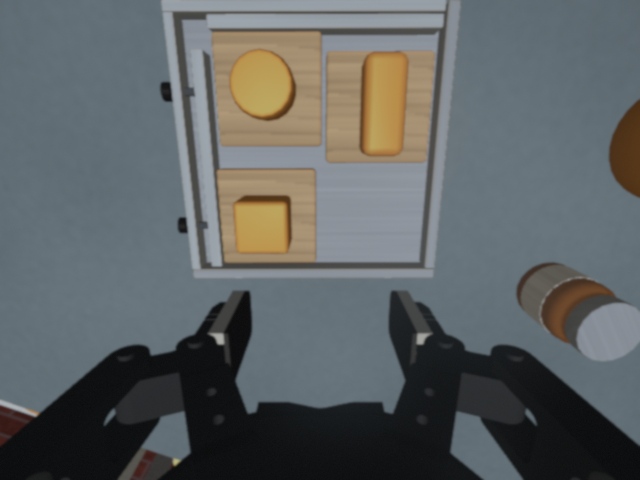

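The final view shows the round board against the -x shoe (top, y≈30) and the square board against the -y shoe (left, x≈219). The loaf is in its place and the bystanders are untouched. Handing in.

```bash
python3 -c "
from bench import robot
print(robot.job_done())"
```

```text
the job is handed in; nothing more can be done
None
```

The round board, then the square one, were slid into place and pressed home against their shoes (about 13 N at the wrist including drag, held over half a second) and released. The loaf and bystanders look undisturbed in the last image. My first grip missed: the fingers shut on the round cheese's top with about 8 N. The job was handed in at about 25 s, and no verdict came back.

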